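# Open the salt crock and bring the salt shaker to the front of the carousel

## Task

I want to refill the salt shaker. First lift the lid off the salt crock by its knob and set it down gently, knob up, on the bare worktop clear of the crock; then turn the spice carousel by its bar grip until the salt shaker stands right at the pointer on the carousel's base. Keep all jars standing in their wells and disturb nothing else, and finish still gripping the bar, holding the turntable still with the shaker at the pointer so that I can take it out.

Things in the scene. Friction and masses are not known exactly. Their poses are not given: they have to be found in the camera images.
- crock: White ceramic salt crock, round and open at the top, 96 mm across, 88 mm tall, wall 5 mm; loose, 0.8 kg. It stands to the robot's left, on the worktop. Origin: centre of its underside.
- lid: Loose round white lid, 102 mm across, on the crock, about 0.15 kg. Origin: centre of the underside of its plug (74 mm across, 10 mm deep, 6 mm play in the mouth); z up through the knob. Brim top 19 mm above the origin; round wooden knob on its axis, 26 mm across, 26 to 58 mm above the origin. Origin is at height 78 mm on the crock, 0 when the lid stands on the worktop on its plug.
- carousel: Fixed wooden base of the spice carousel, to the robot's right. Origin: on the turning axis, at worktop height; z up. Its -x axis is its front, along the pointer: a flat wooden tongue, 26 mm wide, at its foot, that reaches 30 mm beyond the turntable's edge and bears a steel stud (14 mm across, 16 mm high) 124 mm from the axis. It faces the robot to within about 30 degrees.
- turntable: Wooden turntable, 210 mm across, 12 mm thick, turns about the vertical axis either way (no stop within a half turn), light friction (0.03 N m), no spring: stays where left. Origin: on the axis, at its underside, 18 mm above the worktop; x and y turn with it. Four ring wells 8 mm deep, 70 mm from the axis on its +x, +y, -x and -y axes, hold one jar each with 3 to 5 mm play each side.
- bar_grip (a point): Middle of the bar grip on top of the turntable's centre post, on the axis, 169 mm above the worktop. The bar is 64 mm long along the turntable's x axis, 16 mm thick along its y axis and 38 mm high (150 to 188 mm above the worktop), above all the jars, whose tops are 135 mm above the worktop or lower. It turns with the turntable.
- salt_shaker: Salt shaker: clear body, narrower domed light-grey cap, 44 mm across and 90 mm tall, the shortest of the four jars on the turntable; the other three have straight, flat screw caps. Loose in one of the wells; about 0.1 kg. Origin: centre of its underside.
- spice_1: Spice jar with a flat screw cap, 41 mm across, 105 mm tall, upright, loose in one of the wells of the turntable. Origin: centre of its underside. 
- spice_2: Spice jar with a flat screw cap, 41 mm across, 105 mm tall, upright, loose in one of the wells of the turntable. Origin: centre of its underside. 
- spice_3: Spice jar with a flat screw cap, 41 mm across, 105 mm tall, upright, loose in one of the wells of the turntable. Origin: centre of its underside. 
- honey_jar: Bystander: squat honey jar with a wide lid, 62 mm across, 86 mm tall, behind the work. Origin: centre of its underside.
- pepper_mill: Bystander: wooden pepper mill, 58 mm across, 190 mm tall, behind the work. Origin: centre of its underside.
- mug: Bystander: mug with a handle, 82 x 114 mm, 91 mm tall, at the back left. Origin: centre of its underside.
- kitchen_timer: Bystander: round kitchen timer, 67 mm across, 50 mm tall, to the right of the carousel. Origin: centre of its underside.
Not all that is in view belongs to the job. Leave any red or turquoise look-alike of the lid alone.

How it is judged:
By the outcome, as a careful person would: the job done as asked, in the order asked, and still so for the second after the job is handed in, while the arm keeps its last pose, push and grip.
It also fails if it takes over 58 s, if anything falls off the work surface, if the arm or the gripper's body presses on something with over 40 N, if the wrist force passes 120 N, or if a joint passes its speed limit or range.

## Robot

A 6-joint arm with a two-finger parallel gripper is mounted at the origin on a cart in front of the work surface, level with it; the furniture and walls round the work are solid. World frame = base frame: x ahead of the robot, y to its left, z up, the work surface at z = 0. Lengths are in mm, angles in rad, forces in N, time in s.
With the tool pointing down it reaches from about 350 to 800 mm from the base axis. Payload 7.3 kg.
Tool frame: the origin (TCP) lies at the very end of the fingers, on their centre line; the grasp point (between the pads) lies 19 mm behind it (manip.grip_point_offset is the distance from the TCP to the grasp point, in mm); z points along the fingers, y is the line along which they close (so a half turn about z gives the same grasp; the last joint's range is limited). The gripper opens to 85 mm and grips with 20 to 120 N. Pads are 22 mm wide; open, the fingers measure 114 mm over their backs; the gripper's body (76 mm by 85 mm) begins 54 mm behind the grasp point. The pads swing forward as they close: fully open they stand 13 mm farther back than shut.
Start: joints at [1.078, 0.342, 1.524, -0, 1.275, -0.146], TCP at [178.428, 493.769, 231.322] pointing down, gripper open.
Joint ranges: [-2.53, 2.53], [-0.77, 2.02], [0.04, 2.7], [-1, 4.14], [0.28, 2.66], [-3.11, 3.11]. Speed limits (rad/s): [2.57, 2.57, 3.14, 3.14, 3.14, 3.14].

## Interface

Orientations are given as [roll, pitch, yaw] about the fixed x, y, z axes, in that order (R = Rz(yaw) Ry(pitch) Rx(roll)).
In Python, from bench import manip, eyes, nets gives the robot as it stands.
- The arm moves only by the shell command python3 -m pendant 'ROWS' [OPENING] [FORCE]. ROWS is JSON, a list of rows, each a list of 2 entries, a list of its own where there are three numbers: the shift along the tool's x, y, z in mm, then the turn, a rotation vector about the tool's x, y, z in degrees. In form: [[[tx, ty, tz], [ax, ay, az]], ...]. A call has 1 to 10 rows; each row shifts and turns the commanded pose from where the row before left it, along the tool's axes as they then stand; what a row does not reach is not made up. A row lasts 1/10 s, in which the tool goes at most 50 mm and 8.59 degrees, less where a joint would pass 70% of its speed; a pose out of reach is approached as far as the arm can. A call is refused whole if a number of a shift passes 50 or a number of a turn 8.59, either way. A call with a gripper value outside its range is refused whole. OPENING is the gripper command: -1 is fully open, 1 is shut, values between are in proportion, set as the call begins (- or left out, the last holds). The fingers move at their own pace and stop on an object; FORCE is the grip in N (left out, the last holds). Time passes only in rows, so rows that do not move let the fingers close. It gives the time, the measured TCP pose, the force, the opening and the grip force at its end, in the units of the state.
- manip.state(): the state, without advancing time (a new reading comes with each control period).
- eyes.get_image(name): name is "scene" or "side" or "wrist"; returns a dict with "frame" (400x640x3 uint8, blue, green, red), "depth" (400x640 float32, mm along the optical axis (not along the pixel's ray), 0 where there is no reading), "mtx" (3x3 intrinsics, pixels), "distortion" ([k1, k2, p1, p2, k3] as OpenCV has them; the pictures are not rectified), "rvec" (rotation vector, rad) and "tvec" (3), from world to camera coordinates, as OpenCV has them. Camera axes: x right, y down, z forward; pixel columns grow to the right and rows downward; lengths in mm; the calibration is good to about 2 mm. A picture is of the moment at which its call begins.
- manip.sign_off(): hands the job in; it is judged then, once.
Trained networks look in a picture, given as the dict that the camera call returned (one of the last four; its "shot" number tells which), for a name from the list of things; names that differ only in an ending like _2 or _b are one class to them, and where a whole thing is asked for, a point or a joint stands for the part that bears it (a point fixed in the world has none). Each returns a list of dicts, best first, with "score" (0 to 1); they miss things now and then, are a little off and sometimes report something else, mostly with a low value. They report only what shows in the picture. A call takes as long as a camera call. They do not tell look-alikes from the thing itself.
- nets.outline_of(thing, picture): "mask" (400x640 bool, what is visible of it) and "position" ([row, column] in pixels, amid what is visible of it).
The state is a dict: "t": time; "joints": joint angles; "joint_vel": joint speeds; "tau": joint torques, N m; "eef_pos": TCP position; "tcp_rot": TCP orientation; "ft_force": force on the tool from outside, world axes, zero at the start; "wrist_torque": the same for the moment, N m; "finger_gap": opening from 0.0 (shut) to 1.0 (fully open); "grasp_force": force on a finger pad.
Only numpy, scipy, OpenCV 4.12 (cv2) and the standard library are available. Lean on these libraries where they do the work, as an engineer would, in place of code of your own. Each camera call takes 0.05 s, during which the arm holds its last target. There are 200 camera calls.

## Working session

There is one attempt and no reset: what is moved stays moved. The work goes in short steps, Python scripts to look and compute and a shell command to move; the robot and the scene stay as the last step left them, time stands still between calls to the robot, and variables do not carry over. Pictures are saved under pics/ and viewed, at most 10 in all, crops included, and the job is handed in when it is done.

```bash
mkdir -p pics
cat > h.py <<'E'
import numpy as np, cv2
from scipy.spatial.transform import Rotation as R
from bench import manip, eyes, nets
def world(p, rc, z=None, depth=None):
    """pixel (row,col) -> world on plane z, or by depth"""
    r,c=rc
    u=cv2.undistortPoints(np.array([[[c,r]]],float),p["mtx"],np.array(p["distortion"])).ravel()
    M=cv2.Rodrigues(np.array(p["rvec"],float))[0]; t=np.array(p["tvec"],float).ravel()
    d=M.T@np.array([u[0],u[1],1]); o=-M.T@t
    if depth is not None: return o+d*depth
    return o+d*(z-o[2])/d[2]
def cloud(p,mask):
    rr,cc=np.nonzero(mask&(p["depth"]>0))
    u=cv2.undistortPoints(np.stack([cc,rr],1)[:,None].astype(float),p["mtx"],np.array(p["distortion"]))[:,0]
    M=cv2.Rodrigues(np.array(p["rvec"],float))[0]; t=np.array(p["tvec"],float).ravel()
    X=np.c_[u,np.ones(len(u))]*p["depth"][rr,cc][:,None]
    return (X-t)@M
E
python3 - <<'E'
from h import *
ps=[]
for n in ("scene","side"):
    p=eyes.get_image(n); cv2.imwrite(f"pics/{n}0.png",p["frame"])
    print(n,"cam at",(-cv2.Rodrigues(np.array(p["rvec"],float))[0].T@np.array(p["tvec"],float).ravel()).round())
    for t in ("lid","crock","carousel","turntable","salt_shaker","bar_grip","spice_1","honey_jar","pepper_mill","mug","kitchen_timer"):
        for o in nets.outline_of(t,p)[:4]:
            if o["score"]<.3: continue
            X=cloud(p,o["mask"])
            print(t,round(o["score"],2),np.round(o["position"]),o["mask"].sum(),"med",np.median(X,0).round(),"lo",np.percentile(X,3,axis=0).round(),"hi",np.percentile(X,97,axis=0).round())
s=manip.state();print(s)
E
```

```text
scene cam at [-549. -776. 1557.]
lid 0.74 [170. 239.] 232 med [547. 582.  23.] lo [509. 540.   4.] hi [603. 648.  64.]
lid 0.69 [200. 294.] 303 med [506. 196.  99.] lo [467. 158.   7.] hi [615. 252. 141.]
lid 0.66 [190. 246.] 258 med [457. 470.  22.] lo [421. 433.   4.] hi [507. 530.  62.]
lid 0.5 [178. 210.] 212 med [406. 678.  23.] lo [366. 639.  14.] hi [454. 726.  59.]
crock 0.55 [209. 292.] 227 med [478. 171.  50.] lo [463. 153.  10.] hi [527. 222.  88.]
turntable 0.79 [248. 353.] 1097 med [ 480. -147.   34.] lo [ 399. -234.   23.] hi [567. -61. 188.]
salt_shaker 0.43 [251. 347.] 154 med [ 421. -178.   86.] lo [ 411. -190.   38.] hi [ 446. -157.  123.]
bar_grip 0.61 [249. 354.] 990 med [ 485. -147.   35.] lo [ 400. -233.   26.] hi [571. -65. 189.]
spice_1 0.67 [242. 369.] 170 med [ 510. -211.  104.] lo [ 502. -224.   41.] hi [ 531. -192.  142.]
spice_1 0.52 [235. 338.] 191 med [457. -85. 106.] lo [446. -98.  39.] hi [480. -64. 143.]
honey_jar 0.57 [202. 343.] 202 med [674.  26.  65.] lo [661.   7.  10.] hi [706.  54.  95.]
pepper_mill 0.85 [181. 329.] 321 med [708. 132.  91.] lo
[... 1930 characters left out ...]
] hi [ 449. -415.   47.]
{'t': 1.2, 'joints': array([ 1.07798663e+00,  3.42001700e-01,  1.52414659e+00, -2.11659903e-06,
        1.27538809e+00, -1.45986856e-01]), 'joint_vel': array([-0.00043777,  0.00094485, -0.00090307,  0.00083396, -0.00097088,
       -0.00128467]), 'tau': array([-2.45964193e-04, -4.33563673e+01, -2.46269774e+01, -2.45425181e-04,
        4.34096610e-04,  8.56317939e-06]), 'eef_pos': array([178.42700584, 493.75032133, 231.30433546]), 'tcp_rot': array([3.14153727e+00, 1.01900935e-05, 2.79477042e+00]), 'ft_force': array([0.35646519, 0.01143274, 0.61883939]), 'wrist_torque': array([-0.01297388, -0.03832387,  0.02103978]), 'grasp_force': 0.0, 'finger_gap': 0.9977041476191822}
```

View pics/scene0.png

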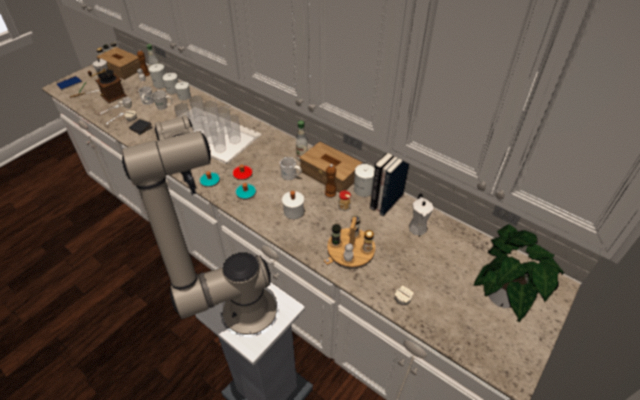

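View pics/side0.png

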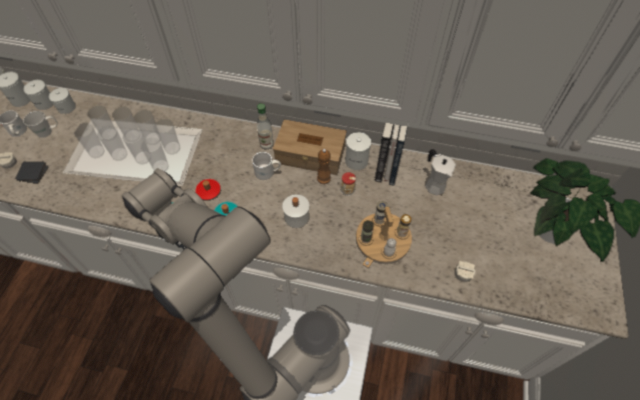

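Run:
```python
from h import *
for n in ("side","scene"):
    p=eyes.get_image(n)
    if n=="side":
        f=p["frame"]; a=cv2.resize(f[180:235,180:320],None,fx=5.5,fy=5.5,interpolation=cv2.INTER_CUBIC); b=cv2.resize(f[195:275,345:425],(290,290),interpolation=cv2.INTER_CUBIC)
        im=np.zeros((a.shape[0]+290,a.shape[1],3),np.uint8); im[:a.shape[0]]=a; im[a.shape[0]:,:290]=b; cv2.imwrite("pics/crop1.png",im)
    H,W=p["depth"].shape
    X=cloud(p,np.ones((H,W),bool))
    k=X[(np.hypot(X[:,0]-505,X[:,1]-200)<60)]
    kk=k[k[:,2]>112]; print(n,"knob",len(kk),kk.mean(0).round(1),kk.min(0).round(),kk.max(0).round())
    b=k[(k[:,2]>85)&(k[:,2]<105)]; print("brim",b.min(0).round(),b.max(0).round())
    t=X[np.hypot(X[:,0]-483,X[:,1]+143)<60]; t=t[t[:,2]>155]
    print("bar",len(t),t.mean(0).round(1),t.min(0).round(),t.max(0).round()); c=np.cov(t[:,:2].T); w,v=np.linalg.eigh(c); print(np.sqrt(w).round(1),np.degrees(np.arctan2(*v[::-1,1])).round(1))
    d=X[(np.hypot(X[:,0]-483,X[:,1]+143)<130)&(abs(X[:,2]-30)<6)]; c,r=cv2.minEnclosingCircle(d[:,:2].astype(np.float32)); print("disc",c,r,np.median(d[:,2]))
```

```text
side knob 52 [502.4 203.  130.3] [493. 190. 113.] [516. 216. 140.]
brim [454. 153.  85.] [555. 254. 105.]
bar 122 [ 484.6 -140.   178.4] [ 456. -158.  156.] [ 520. -122.  195.]
[ 5.  19.6] -154.9
disc (489.6999206542969, -140.2237091064453) 106.2215576171875 28.97737439978571
scene knob 41 [508.  200.1 131.4] [496. 188. 116.] [526. 214. 146.]
brim [461. 148.  85.] [562. 254. 105.]
bar 77 [ 489.5 -145.4  181.2] [ 463. -161.  156.] [ 527. -123.  198.]
[ 5.9 20. ] -157.0
disc (497.1954650878906, -141.37551879882812) 108.5426254272461 31.717231480934444
```

View pics/crop1.png

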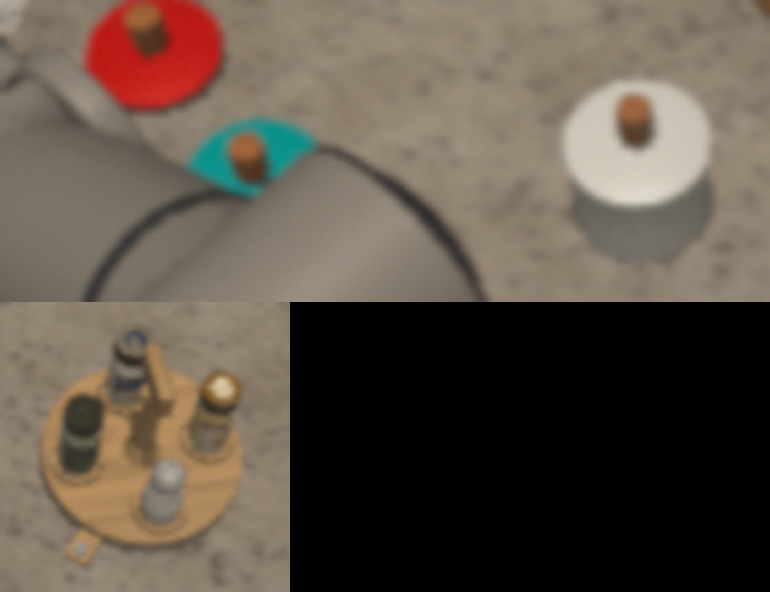

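```bash
cat >> h.py <<'E'
def go(target, yaw_deg=None):
    """world target TCP -> total tool-frame shift (mm) and turn about tool z (deg)"""
    s=manip.state(); r=R.from_euler("xyz",s["tcp_rot"]); 
    print("t",round(s["t"],2),"tcp",s["eef_pos"].round(1),"rpy",np.degrees(s["tcp_rot"]).round(1),"tool y dir",np.degrees(np.arctan2(*r.as_matrix()[[1,0],1])).round(1),"shift",r.inv().apply(np.array(target)-s["eef_pos"]).round(1))
E
python3 -m pendant '[[[-41,-16,0],[0,0,0]],[[-41,-16,0],[0,0,0]],[[-41,-16,0],[0,0,0]],[[-41,-16,0],[0,0,0]],[[-41,-16,0],[0,0,0]],[[-41,-16,0],[0,0,0]],[[-41,-16,0],[0,0,0]],[[-20,-8,0],[0,0,0]],[[0,0,0],[0,0,0]]]' -1
cat > w.py <<'E'
from h import *
import sys
p=eyes.get_image("wrist"); cv2.imwrite(f"pics/{sys.argv[1]}.png",p["frame"])
print("cam",(-cv2.Rodrigues(np.array(p["rvec"],float))[0].T@np.array(p["tvec"],float).ravel()).round())
H,W=p["depth"].shape; X=cloud(p,np.ones((H,W),bool))
k=X[(np.hypot(X[:,0]-506,X[:,1]-201)<60)&(X[:,2]<150)]
for lo,hi,nm in ((112,150,"knob"),(85,105,"brim")):
    b=k[(k[:,2]>lo)&(k[:,2]<hi)]
    if len(b): 
        c,r=cv2.minEnclosingCircle(b[:,:2].astype(np.float32)); print(nm,len(b),b.mean(0).round(1),np.round(c,1),round(r,1),"z95",np.percentile(b[:,2],95).round(1))
E
python3 w.py w1; python3 -c "
from h import *
go([506,201,170])"
```

```text
t: 2.2
eef_pos: [428.4, 274.6, 231.1]
tcp_rot: [-3.141, 0.001, 2.791]
ft_force: [-0.5, -0.1, 0.2]
finger_gap: 0.999
grasp_force: 0.0
cam [352. 303. 373.]
knob 718 [503.9 206.9 130.1] [507.9 204.9] 13.4 z95 136.1
brim 4597 [500.9 208.8  94.9] [508.6 204.3] 51.2 z95 97.3
t 2.25 tcp [427.  275.7 231.1] rpy [180.  -0. 160.] tool y dir 70.0 shift [-99.8 -43.2  61.1]
```

View pics/w1.png

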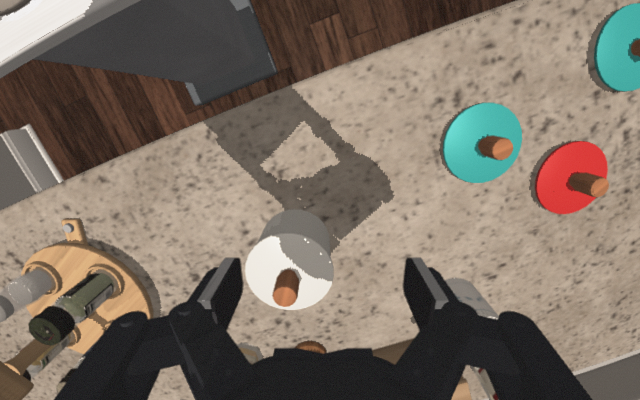

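The wrist view shows the white lid on the crock (knob at pixel 287,288), and the red and turquoise lids far to the right. Knob axis is (508, 204.5), with its top at 136 and the brim at 97, which matches the text.

```bash
python3 -m pendant '[[[-34,-13,10],[0,0,0]],[[-34,-13,10],[0,0,0]],[[-32,-13,10],[0,0,0]],[[0,0,30],[0,0,0]],[[0,0,20],[0,0,0]],[[0,0,0],[0,0,0]]]' -1 ; python3 w.py w2; python3 -c "
from h import *
go([508,204.5,105])"
```

```text
t: 2.85
eef_pos: [504.7, 206.4, 148.7]
tcp_rot: [-3.138, -0.005, 2.796]
ft_force: [-0.0, 0.3, -0.3]
finger_gap: 1.004
grasp_force: 0.0
cam [429. 234. 291.]
knob 1641 [504.9 205.6 131.7] [507.9 204.2] 13.1 z95 136.3
brim 11285 [501.7 206.9  95.1] [508.5 204.4] 51.0 z95 97.3
t 2.9 tcp [505.8 206.8 150.5] rpy [-1.799e+02 -1.000e-01  1.602e+02] tool y dir 70.2 shift [-3.  -1.3 45.5]
```

```bash
python3 -m pendant '[[[-2,-1,15],[0,0,0]],[[0,0,15],[0,0,0]],[[0,0,10],[0,0,0]],[[0,0,5],[0,0,0]],[[0,0,0],[0,0,0]]]' -1; python3 -m pendant '[[[0,0,0],[0,0,0]],[[0,0,0],[0,0,0]],[[0,0,0],[0,0,0]],[[0,0,0],[0,0,0]],[[0,0,0],[0,0,0]],[[0,0,0],[0,0,0]],[[0,0,0],[0,0,0]],[[0,0,0],[0,0,0]]]' 1 35
```

```text
t: 3.4
eef_pos: [508.6, 204.7, 106.5]
tcp_rot: [3.142, -0.0, 2.795]
ft_force: [0.3, -0.5, 0.5]
finger_gap: 0.999
grasp_force: 0.0
t: 4.2
eef_pos: [508.9, 204.2, 106.7]
tcp_rot: [3.141, 0.001, 2.795]
ft_force: [-1.4, -0.9, 5.4]
finger_gap: 0.297
grasp_force: 34.5
```

```bash
python3 -m pendant '[[[0,0,-4],[0,0,0]],[[0,0,-6],[0,0,0]],[[0,0,-10],[0,0,0]],[[0,0,-15],[0,0,0]],[[0,0,-20],[0,0,0]],[[0,0,-15],[0,0,0]],[[0,0,0],[0,0,0]]]'
python3 - <<'E'
from h import *
p=eyes.get_image("wrist"); cv2.imwrite("pics/w3.png",p["frame"])
H,W=p["depth"].shape; X=cloud(p,np.ones((H,W),bool))
for lo in (148,160): 
  k=X[(np.hypot(X[:,0]-508,X[:,1]-204)<53)&(X[:,2]>lo)&(X[:,2]<172)]
  if len(k): c,r=cv2.minEnclosingCircle(k[:,:2].astype(np.float32)); print(len(k),np.round(c),r,np.percentile(k[:,2],[5,50,95]).round())
# free area
f=X[(abs(X[:,0]-440)<60)&(abs(X[:,1]-45)<60)]; print("place area",len(f), f.max(0) if len(f) else 0)
go([440,45,175])
E
```

```text
t: 4.9
eef_pos: [510.0, 204.7, 178.9]
tcp_rot: [3.139, 0.004, 2.795]
ft_force: [0.4, -0.1, -2.1]
finger_gap: 0.293
grasp_force: 34.5
13213 [510. 205.] 51.03136444091797 [165. 167. 169.]
13213 [510. 205.] 51.03136444091797 [165. 167. 169.]
place area 10138 [499.97966145 104.98546652   2.48328233]
t 4.95 tcp [509.2 204.5 177.4] rpy [1.799e+02 1.000e-01 1.601e+02] tool y dir 70.1 shift [  10.9 -173.5    2.1]
```

View pics/w3.png

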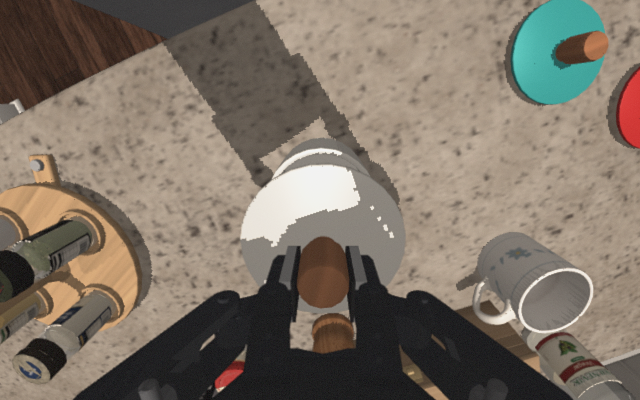

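The lid (brim around pixel 323,220) hangs level in the fingers, and the place spot at (440, 45) is bare.

```bash
python3 -m pendant '[[[2,-20,0],[0,0,0]],[[2,-35,0],[0,0,0]],[[2,-40,0],[0,0,0]],[[2,-38,10],[0,0,0]],[[2,-27,20],[0,0,0]],[[1,-13,25],[0,0,0]],[[0,0,30],[0,0,0]],[[0,0,25],[0,0,0]],[[0,0,15],[0,0,0]],[[0,0,0],[0,0,0]]]'; python3 -c "
from h import *
go([440,45,29])"
```

```text
t: 5.95
eef_pos: [437.4, 45.4, 49.0]
tcp_rot: [-3.14, -0.006, 2.795]
ft_force: [-0.0, -0.3, -1.1]
finger_gap: 0.289
grasp_force: 34.8
t 5.95 tcp [437.4  45.4  49. ] rpy [-179.9   -0.3  160.1] tool y dir 70.1 shift [-2.7  0.5 20. ]
```

```bash
python3 -m pendant '[[[0,0,7],[0,0,0]],[[0,0,5],[0,0,0]],[[0,0,3],[0,0,0]],[[0,0,1],[0,0,0]],[[0,0,1],[0,0,0]],[[0,0,0],[0,0,0]],[[0,0,0],[0,0,0]]]'
```

```text
t: 6.65
eef_pos: [439.7, 45.3, 34.5]
tcp_rot: [3.141, 0.0, 2.795]
ft_force: [0.4, 0.4, -1.1]
finger_gap: 0.294
grasp_force: 34.8
```

```bash
python3 -m pendant '[[[0,0,1],[0,0,0]],[[0,0,1],[0,0,0]],[[0,0,1],[0,0,0]],[[0,0,1],[0,0,0]],[[0,0,0],[0,0,0]],[[0,0,0],[0,0,0]]]'; python3 -m pendant '[[[0,0,0.7],[0,0,0]],[[0,0,0],[0,0,0]],[[0,0,0],[0,0,0]]]'
```

```text
t: 7.25
eef_pos: [439.5, 45.4, 30.3]
tcp_rot: [3.142, -0.0, 2.795]
ft_force: [-0.4, 0.3, -2.9]
finger_gap: 0.291
grasp_force: 34.8
t: 7.55
eef_pos: [439.6, 45.3, 29.6]
tcp_rot: [3.142, -0.0, 2.795]
ft_force: [-0.8, -0.7, -1.9]
finger_gap: 0.294
grasp_force: 34.8
```

```bash
python3 -m pendant '[[[0,0,0.5],[0,0,0]],[[0,0,0],[0,0,0]],[[0,0,0],[0,0,0]]]';python3 -m pendant '[[[0,0,0.5],[0,0,0]],[[0,0,0],[0,0,0]],[[0,0,0],[0,0,0]]]'
```

```text
t: 7.85
eef_pos: [439.5, 45.3, 29.1]
tcp_rot: [3.142, -0.0, 2.795]
ft_force: [0.4, 0.3, -2.1]
finger_gap: 0.294
grasp_force: 34.8
t: 8.15
eef_pos: [439.6, 45.3, 28.7]
tcp_rot: [3.141, 0.0, 2.795]
ft_force: [-1.3, 0.5, 1.7]
finger_gap: 0.294
grasp_force: 35.2
```

Touchdown shows in the force reading. Opening partway, then raising.

```bash
python3 -m pendant '[[[0,0,0],[0,0,0]],[[0,0,0],[0,0,0]],[[0,0,0],[0,0,0]],[[0,0,0],[0,0,0]]]' -0.3; python3 -m pendant '[[[0,0,-10],[0,0,0]],[[0,0,-20],[0,0,0]],[[0,0,-40],[0,0,0]],[[0,0,-45],[0,0,0]],[[0,0,-45],[0,0,0]],[[0,0,-40],[0,0,0]],[[0,0,0],[0,0,0]]]' -1
python3 - <<'E'
from h import *
p=eyes.get_image("wrist"); cv2.imwrite("pics/w4.png",p["frame"])
H,W=p["depth"].shape; X=cloud(p,np.ones((H,W),bool))
def circ(c0,rad,lo,hi,nm):
  k=X[(np.hypot(X[:,0]-c0[0],X[:,1]-c0[1])<rad)&(X[:,2]>lo)&(X[:,2]<hi)]
  if len(k): c,r=cv2.minEnclosingCircle(k[:,:2].astype(np.float32)); print(nm,len(k),np.round(c,1),round(r,1),np.percentile(k[:,2],[5,50,95]).round(1))
circ((440,45),60,10,24,"brim"); circ((440,45),30,45,70,"knob")
circ((495,-141),112,24,34,"disc")
circ((495,-141),45,160,195,"bar")
circ((508,204),60,80,100,"crock")
go([492,-142,245])
E
```

```text
t: 8.55
eef_pos: [439.6, 45.3, 28.6]
tcp_rot: [3.141, 0.0, 2.795]
ft_force: [-0.2, -0.2, 0.2]
finger_gap: 0.65
grasp_force: 0.0
t: 9.25
eef_pos: [442.2, 45.2, 234.6]
tcp_rot: [3.138, 0.011, 2.795]
ft_force: [0.5, 0.0, 0.6]
finger_gap: 1.002
grasp_force: 0.0
brim 4317 [439.2  45.4] 50.9 [14.5 17.3 19.5]
knob 404 [439.1  45.5] 12.8 [51.2 57.3 58.6]
disc 7219 [ 492.5 -140.6] 105.3 [28.1 29.6 31.2]
bar 488 [ 478.8 -143.8] 17.9 [160.5 167.6 184.1]
crock 1695 [507.5 204.4] 48.6 [81.  86.9 88.4]
t 9.3 tcp [440.8  45.3 231.6] rpy [179.9   0.4 160.1] tool y dir 70.1 shift [-111.9 -158.7  -12.9]
```

View pics/w4.png

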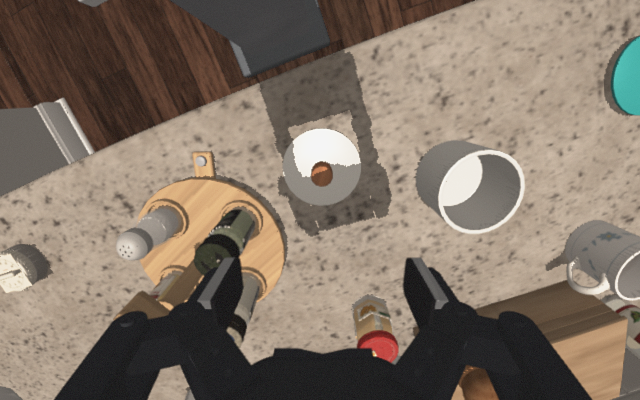

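The lid (pixel 321,170) stands knob up and clear, and the crock hasn't moved. The shaker is the dome-capped jar at (130,243), the stud is at (202,160) and the bar is at (160,300).

```bash
python3 -m pendant '[[[-19,-32,-4],[0,0,0]],[[-19,-32,-4],[0,0,0]],[[-19,-32,-4],[0,0,0]],[[-19,-31,-2],[0,0,0]],[[0,0,0],[0,0,0]]]' -1
cat > car.py <<'E'
from h import *
import sys
A=np.array([492.5,-140.6])
p=eyes.get_image("wrist"); cv2.imwrite(f"pics/{sys.argv[1]}.png",p["frame"])
H,W=p["depth"].shape; X=cloud(p,np.ones((H,W),bool))
def sel(c0,rad,lo,hi): return X[(np.hypot(X[:,0]-c0[0],X[:,1]-c0[1])<rad)&(X[:,2]>lo)&(X[:,2]<hi)]
def circ(k,nm):
  if len(k)>5: c,r=cv2.minEnclosingCircle(k[:,:2].astype(np.float32)); c=np.array(c); d=c-A; print(nm,len(k),c.round(1),"r",round(r,1),"z",np.percentile(k[:,2],[5,50,95]).round(1),"rad",np.hypot(*d).round(1),"ang",np.degrees(np.arctan2(d[1],d[0])).round(1))
circ(sel(A,112,25,33),"disc")
rad=np.hypot(X[:,0]-A[0],X[:,1]-A[1])
circ(X[(rad>108)&(rad<140)&(X[:,2]>12)&(X[:,2]<22)],"stud")
circ(X[(rad>108)&(rad<140)&(X[:,2]>4)&(X[:,2]<22)],"tongue")
b=sel(A,40,183,193)
circ(b,"bar")
if len(b): (c,s,a)=cv2.minAreaRect(b[:,:2].astype(np.float32)); print("barrect",np.round(c,1),np.round(s,1),round(a,1))
for t in ("salt_shaker","spice_1"):
  for o in nets.outline_of(t,p)[:4]:
    if o["score"]<.3: continue
    k=cloud(p,o["mask"]); z=np.percentile(k[:,2],97); k=k[(k[:,2]>z-8)&(k[:,2]<z+4)]
    circ(k,t+f" {o['score']:.2f} top"+str(np.round(o["position"])))
go([*A,float(sys.argv[2])])
print("j6",manip.state()["joints"][5].round(2))
E
python3 car.py w5 245
```

```text
t: 9.8
eef_pos: [467.9, -103.3, 241.4]
tcp_rot: [-3.141, -0.001, 2.791]
ft_force: [0.4, 0.3, -0.1]
finger_gap: 0.999
grasp_force: 0.0
disc 9831 [ 493.  -140.3] r 104.8 z [28.4 29.7 31. ] rad 0.6 ang 26.4
stud 95 [376.7 -98.4] r 6.6 z [14.1 15.5 16.6] rad 123.3 ang 160.0
tongue 450 [ 379.3 -100. ] r 17.2 z [ 7.6  9.7 16. ] rad 120.3 ang 160.3
bar 1415 [ 492.4 -140.2] r 31.4 z [184.2 187.2 188.4] rad 0.4 ang 106.5
barrect [ 492.4 -140.2] [62.5 15.7] 24.4
salt_shaker 0.83 top[172. 254.] 712 [ 429.4 -168.5] r 15.8 z [112.  117.  119.3] rad 68.9 ang -156.1
spice_1 0.69 top[263. 253.] 803 [ 521.6 -203.7] r 20.6 z [130.  134.6 135.8] rad 69.5 ang -65.2
spice_1 0.63 top[262. 342.] 1116 [ 557.  -111.8] r 20.4 z [130.5 134.7 135.8] rad 70.7 ang 24.0
spice_1 0.58 top[178. 345.] 1510 [464.7 -76.5] r 20.3 z [132.8 134.9 136.2] rad 69.9 ang 113.4
t 9.95 tcp [467.1 -99.3 241.5] rpy [180.   -0.2 160.1] tool y dir 70.1 shift [-38.  -30.1  -3.6]
j6 -1.59
```

View pics/w5.png

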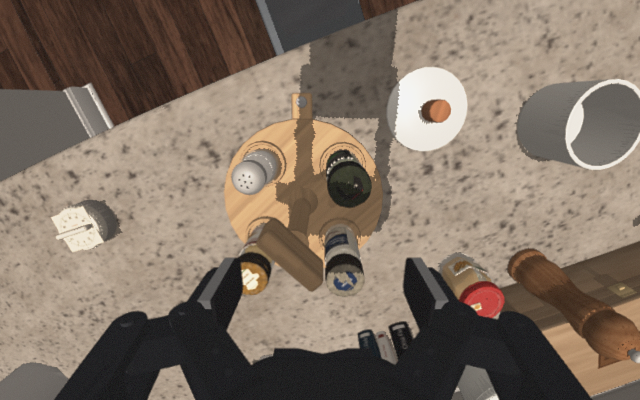

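The picture shows the shaker at (258,172), the stud at (302,103) and the bar at (290,255). The numbers agree: axis (492.5, -140.4), bar at 24.2°, shaker at 204°, pointer at 160.1°. So I grip with tool y at 114.2° and turn -44.1°.

```bash
python3 -m pendant '[[[-19,-15,0],[0,0,0]],[[-19,-15,0],[0,0,0]],[[0,0,0],[0,0,-7.35]],[[0,0,0],[0,0,-7.35]],[[0,0,0],[0,0,-7.35]],[[0,0,0],[0,0,-7.35]],[[0,0,15],[0,0,-7.35]],[[0,0,15],[0,0,-7.35]],[[0,0,0],[0,0,0]],[[0,0,0],[0,0,0]]]' -1
python3 -c "
from h import *
go([492.5,-140.4,155]);print(manip.state()['joints'].round(2))"
```

```text
t: 10.95
eef_pos: [493.3, -140.0, 212.6]
tcp_rot: [3.141, -0.0, -2.721]
ft_force: [0.1, -0.5, 0.2]
finger_gap: 0.998
grasp_force: 0.0
t 10.95 tcp [ 493.3 -140.   212.6] rpy [ 180.    -0.  -155.9] tool y dir 114.1 shift [ 0.8 -0.1 57.6]
[-0.43  0.34  1.59  0.    1.22 -2.42]
```

```bash
python3 -m pendant '[[[0.8,0,15],[0,0,0]],[[0,0,15],[0,0,0]],[[0,0,15],[0,0,0]],[[0,0,8],[0,0,0]],[[0,0,4],[0,0,0]],[[0,0,0],[0,0,0]],[[0,0,0],[0,0,0]]]' -1
python3 -m pendant '[[[0,0,0],[0,0,0]],[[0,0,0],[0,0,0]],[[0,0,0],[0,0,0]],[[0,0,0],[0,0,0]],[[0,0,0],[0,0,0]],[[0,0,0],[0,0,0]],[[0,0,0],[0,0,0]],[[0,0,0],[0,0,0]],[[0,0,0],[0,0,0]]]' 1 60
```

```text
t: 11.65
eef_pos: [493.1, -141.5, 156.3]
tcp_rot: [-3.141, 0.001, -2.719]
ft_force: [-0.3, -0.3, 0.7]
finger_gap: 0.996
grasp_force: 0.0
t: 12.55
eef_pos: [492.1, -140.3, 155.9]
tcp_rot: [3.139, -0.0, -2.719]
ft_force: [-2.1, 4.6, 4.2]
finger_gap: 0.176
grasp_force: 60.4
```

```bash
python3 -m pendant '[[[0,0,0],[0,0,1]],[[0,0,0],[0,0,2]],[[0,0,0],[0,0,3]],[[0,0,0],[0,0,3]],[[0,0,0],[0,0,3]],[[0,0,0],[0,0,3]],[[0,0,0],[0,0,3]],[[0,0,0],[0,0,2]],[[0,0,0],[0,0,1]],[[0,0,0],[0,0,0]]]'; python3 -m pendant '[[[0,0,0],[0,0,1]],[[0,0,0],[0,0,2]],[[0,0,0],[0,0,3]],[[0,0,0],[0,0,3]],[[0,0,0],[0,0,3]],[[0,0,0],[0,0,3]],[[0,0,0],[0,0,3]],[[0,0,0],[0,0,3]],[[0,0,0],[0,0,1.5]],[[0,0,0],[0,0,0.5]]]';  python3 -m pendant '[[[0,0,0],[0,0,0]],[[0,0,0],[0,0,0]],[[0,0,0],[0,0,0]]]'
python3 car.py w6 156
```

```text
t: 13.55
eef_pos: [492.1, -140.2, 155.8]
tcp_rot: [3.139, -0.001, -3.086]
ft_force: [-2.3, 5.4, 4.6]
finger_gap: 0.18
grasp_force: 60.4
t: 14.55
eef_pos: [492.1, -140.0, 155.8]
tcp_rot: [3.14, -0.002, 2.796]
ft_force: [-2.2, 6.3, 5.3]
finger_gap: 0.179
grasp_force: 60.4
t: 14.85
eef_pos: [492.1, -140.0, 155.8]
tcp_rot: [3.14, -0.002, 2.797]
ft_force: [-3.0, 6.3, 4.5]
finger_gap: 0.18
grasp_force: 60.4
disc 19439 [ 493.3 -140.6] r 104.9 z [28.5 29.7 30.9] rad 0.8 ang 1.7
stud 195 [376.8 -98.4] r 7.0 z [13.9 15.6 16.8] rad 123.1 ang 160.0
tongue 852 [379.6 -99.1] r 18.1 z [ 7.7  9.7 16.3] rad 120.3 ang 159.8
bar 4654 [ 492.5 -141.2] r 32.0 z [184.4 187.3 192.2] rad 0.6 ang -91.3
barrect [ 492.7 -137.9] [61.5 39.7] 0.5
salt_shaker 0.88 top[123. 322.] 1841 [ 427.2 -116.6] r 15.6 z [112.1 117.1 119.2] rad 69.6 ang 159.8
spice_1 0.85 top[343. 320.] 29 [ 515.4 -148.8] r 9.2 z [183.7 184.7 187. ] rad 24.3 ang -19.7
spice_1 0.85 top[222. 415.] 2895 [517.  -74.7] r 20.5 z [130.8 134.8 135.9] rad 70.3 ang 69.6
spice_1 0.77 top[226. 228.] 2874 [ 469.6 -205.9] r 20.3 z [130.7 134.7 135.8] rad 69.2 ang -109.3
t 15.0 tcp [ 492.1 -140.1  155.8] rpy [ 1.799e+02 -1.000e-01  1.602e+02] tool y dir 70.2 shift [-0.5 -0.4 -0.2]
j6 -1.65
```

View pics/w6.png

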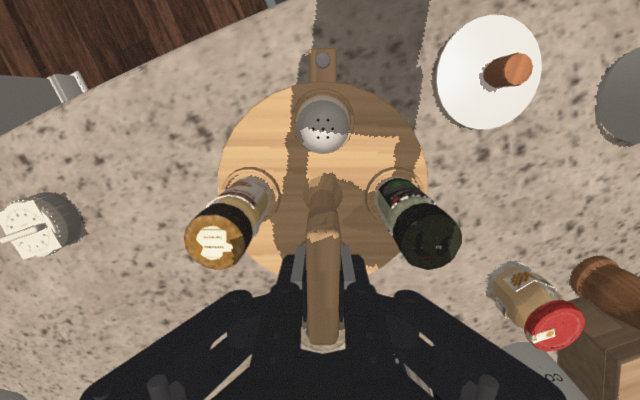

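The shaker (322,123) sits in line with the stud (322,60), at 159.8° against 160.0°. The jars are upright in their wells, the lid stands knob up at (490,70), and the bar is firmly gripped.

```bash
python3 -c "
from bench import manip
print(manip.sign_off())"
```

```text
the job is handed in; nothing more can be done
None
```

The job is handed in: the lid stands knob up on the bare worktop clear of the crock, and the salt shaker is at the pointer (159.8° against 160.0°) with the gripper still holding the bar.

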